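Rebalance a relined furnace lid and prove that it holds

ROBOT

A 7-joint arm with a two-finger parallel gripper is mounted at the origin on a cart in front of the work surface, level with it; the furniture and walls round the work are solid. World frame = base frame: x ahead of the robot, y to its left, z up, the work surface at z = 0. Lengths are in m, angles in rad, forces in N, time in s.
With the tool pointing down it reaches from about 0.4 to 0.875 m from the base axis. Payload 4.4 kg.
Tool frame: the origin (TCP) lies midway between the tips of the shut fingers; the grasp point (between the pads) lies 19 mm behind it; x points along the fingers, y is the direction in which the jaws open and shut, and the axes are right-handed (so a half turn about x gives the same grasp; the last joint's range is limited). The gripper opens to 85 mm and grips with 20 to 120 N. Pads are 22 mm wide; open, the fingers measure 114 mm over their backs; the gripper's body (76 mm by 85 mm) begins 54 mm behind the grasp point. The pads swing forward as they close: fully open they stand 13 mm farther back than shut.
Start: joints at [-0.066, 0.628, 0.038, 1.517, -0.027, 0.996, -0.02], TCP at [0.65, 0, 0.195] pointing down, gripper open.
Joint ranges: [-3.06, 3.06], [-0.37, 2.12], [-1.25, 1.32], [0.18, 2.47], [-1.1, 4.24], [0.23, 1.98], [-2.94, 2.94]. Speed limits (rad/s): [2.57, 2.57, 3.14, 3.14, 3.14, 3.14, 3.14].

INTERFACE

Orientations are given as a unit quaternion [w, x, y, z].
In Python, from bench import bot gives the robot as it stands.
- The arm moves only by the tool send_rows, never from a script. Its argument "commands" is a list that holds one entry, the list of rows, each a list of 4 numbers: the shift along the tool's x, y, z in mm, then the turn about the tool's x in degrees. In form: [[[x, y, z, spin], ...]]. A call has 1 to 8 rows; each row shifts and turns the commanded pose from where the row before left it, along the tool's axes as they then stand; what a row does not reach is not made up. A row lasts 1/8 s, in which the tool goes at most 62.5 mm and 10.7 degrees, less where a joint would pass 70% of its speed; a pose out of reach is approached as far as the arm can. A call with a gripper value outside its range is refused whole. "gripper" is the opening, from -1 (shut) to 1 (fully open), so that 0 is half open, set as the call begins (left out, the last holds). The fingers move at their own pace and stop on an object; "squeeze" is the grip in N (left out, the last holds). Time passes only in rows, so rows that do not move let the fingers close. It gives the time, the measured TCP pose, the force and the opening at its end, in the units of the state.
- bot.state(): the state, without advancing time (a new reading comes with each control period).
- bot.camera(name): name is "scene" or "side" or "wrist"; returns the picture (480x640x3 uint8, red, green, blue); there is no depth.
- bot.camera_model(name): a dict with "fx", "fy", "cx", "cy" (pixels), "extrinsics" (4x4, takes a point from world to camera coordinates). Camera axes: x right, y down, z forward; pixel columns grow to the right and rows downward; lengths in m; the calibration is good to about 2 mm. A picture is of the moment at which its call begins: read the wrist's pose just before it. camera_model takes no time and is no camera call; for the wrist camera it gives the pose at the moment of the call.
- bot.hand_in(): hands the job in, once; it reports no verdict.
The state is a dict: "clock": time; "joints": joint angles; "joint_vel": joint speeds; "joint_torque": joint torques, N m; "tcp_pos": TCP position; "orientation": TCP orientation; "contact_force": force on the tool from outside, world axes, zero at the start; "torque": the same for the moment, N m; "finger_gap": opening from 0.0 (shut) to 1.0 (fully open).
Only numpy, scipy, OpenCV 4.12 (cv2) and the standard library are available. Lean on these libraries where they do the work, as an engineer would, in place of code of your own. Each camera call takes 0.05 s, during which the arm holds its last target.

TASK

The lid of the bench furnace has been relined, so its counterweight no longer balances it and the lid drops when let go. Slide the counterweight along its rod behind the hinge until the lid balances, then lift the lid by its handle to about half open (some 45 degrees), let go, and leave it standing there by itself. Handle lid and weight gently, never let the lid drop or fly up, and do not disturb the other things on the bench.

Things in the scene. Friction and masses are not known exactly. Their poses are not given: they have to be found in the camera images.
- furnace: bench furnace, grey box 110 mm deep (x axis, away from its front), 196 mm wide (y, to its left), 114 mm high, fixed; origin: centre of its underside. On top a steel lid 116 x 182 x 26 mm, top 142 mm above the bench when shut, hinged at the rear on a pin 129 mm above the bench; behind the pin a level rod (12 mm thick, to 135 mm from the pin) carries the counterweight
- lid_hinge (a point): middle of the hinge pin, at (66, 0, 129) mm in the furnace's frame; the lid, handle, rod and weight turn together about the furnace's y axis through this point
- lid_angle (a joint): lid angle, rad: 0 shut, grows as the front is raised, stop at 1.1; half open is about 0.79. The lid with handle and rod, without the counterweight, weighs an unknown 0.53 to 0.99 kg; its centre of mass lies 65 mm ahead of the pin. The friction washers of the hinge hold an imbalance of about 0.035 N m either way; the lid always starts shut and too heavy at the front
- lid: the lid with its handle and rod; origin at the middle of the hinge pin, x axis away from the front along the rod, y along the pin
- lid_handle (a point): middle of the straight bar of the bow handle on the lid's front edge: round, 10 mm diameter, parallel to the hinge pin, 68 mm long, 154 mm ahead of the pin and level with it (129 mm above the bench when shut), 30 mm from bar centre to the lid's front edge. Turns with the lid
- weight_center (a point): centre of the steel counterweight, a plain cylinder of 0.65 kg, 46 mm diameter, 50 mm long, on the rod behind the hinge, 129 mm above the bench when the lid is shut. A drag bush holds it: it slides along the rod at about 9 N and stays where left; a grip of 20 to 35 N per finger is right. Outward (away from the furnace) makes the lid lighter
- weight_slide (a joint): position of the counterweight along the rod, m: 0 innermost (its centre 36 mm behind the pin), grows outward to 0.067 (103 mm behind the pin). Its pull on the lid is 0.65 kg times its distance from the pin
- tube_rack: tube rack, 62 x 190 x 65 mm, at the left, with two capped tubes; bystander
- tube_0: capped tube 17 mm diameter, 100 mm, in the rack; bystander
- tube_2: capped tube 17 mm diameter, 100 mm, in the rack; bystander
- bench_log: clothbound book 106 x 150 x 16 mm, front left; bystander
- marker: felt marker 128 mm long, lying on the book; bystander
- wash_bottle: wash bottle with a bent spout, 60 mm diameter, 181 mm high, left of the furnace; bystander
- amber_bottle: brown bottle with black cap, 54 mm diameter, 112 mm high, far left; bystander
- beaker_b: glass beaker 52 mm diameter, 66 mm high, right of the furnace; bystander
- petri_dish: closed dish 89 mm diameter, 16 mm high, right of the furnace; bystander
- forceps: steel forceps 131 mm long, lying front right; bystander
- acid_meter: bench meter, wedge-shaped case 201 x 256 x 84 mm with four knobs, at the right; bystander
- buffer_1: white plastic bottle with cap, 36 mm diameter, 82 mm high, behind the furnace; bystander

How it is judged:
By the outcome, as a careful person would: the job done as asked, in the order asked, and still so for the second after the job is handed in, with the robot touching nothing.
It also fails if it takes over 72 s, if anything falls off the work surface, if the arm or the gripper's body presses on something with over 40 N, if the wrist force passes 120 N, or if a joint passes its speed limit or range.

## Working session

There is one attempt and no reset: what is moved stays moved. The work goes in short steps, Python scripts to look and compute and a tool call to move; the robot and the scene stay as the last step left them, time stands still between calls to the robot, and variables do not carry over. Pictures are saved under pics/ and viewed, and the job is handed in when it is done.

Besides the shell and the picture viewer there is one more tool, called after "Emit:" as a command line: name --argument value ..., lists and objects as JSON in quotes. send_rows: Moves the arm, as the interface text tells. Its arguments: {"type":"object","properties":{"commands":{"type":"array"},"gripper":{"type":"number"},"squeeze":{"type":"number"}},"required":["commands"]}

```bash
ls; mkdir -p pics; python3 - <<'E'
from bench import bot
import cv2
for n in ["scene","side","wrist"]:
    m=bot.camera_model(n); im=bot.camera(n)
    cv2.imwrite(f"pics/{n}0.png",im[:,:,::-1]); print(n,m)
print(bot.state())
E
```

```text
pics
scene {'fx': 567.1426719226823, 'fy': 567.1426719226823, 'cx': 312.2580366504293, 'cy': 246.01792694245518, 'extrinsics': array([[ 0.91115121, -0.4120263 , -0.00614913, -0.48748686],
       [-0.25031259, -0.54156193, -0.80252993,  0.21085075],
       [ 0.3273333 ,  0.73276532, -0.59658018,  1.52044502],
       [ 0.        ,  0.        ,  0.        ,  1.        ]])}
side {'fx': 527.5992335166496, 'fy': 527.5992335166496, 'cx': 311.5802997993691, 'cy': 241.86512811772522, 'extrinsics': array([[-0.95126453, -0.30782445, -0.01843654,  0.51227265],
       [-0.0980228 ,  0.35852052, -0.92836123,  0.14280643],
       [ 0.29238216, -0.8813099 , -0.37122167,  1.29798538],
       [ 0.        ,  0.        ,  0.        ,  1.        ]])}
wrist {'fx': 341.70796407044105, 'fy': 341.70796407044105, 'cx': 322.0913209020932, 'cy': 241.35009626211874, 'extrinsics': array([[ 9.99999306e-01,  1.17622931e-03, -6.47040751e-05,
        -6.49957297e-01],
       [ 1.13924766e-03, -9.51662605e-01,  3.07143270e-01,
        -4.05578861e-02],
       [ 2.99694467e-04, -3.07143131e-01, -9.51663285e-01,
         3.79386686e-01],
       [ 0.00000000e+00,  0.00000000e+00,  0.00000000e+00,
         1.00000000e+00]])}
{'clock': 0.15, 'joints': array([-0.06580345,  0.62910182,  0.03846292,  1.51812268, -0.02695713,
        0.99629477, -0.01999348]), 'joint_vel': array([-0.00051818, -0.00225059, -0.00094949, -0.00364289, -0.00131353,
       -0.00016059,  0.00057906]), 'joint_torque': array([ 2.19518879e-03, -5.63800478e+01,  1.22790758e+00, -1.93650573e+01,
        1.11919764e-02,  7.40401709e-03, -1.44664841e-05]), 'tcp_pos': array([6.49487837e-01, 1.27418012e-05, 1.94326287e-01]), 'orientation': array([-0.49966563, -0.4996303 , -0.50034507,  0.50035851]), 'contact_force': array([-0.00909262,  0.03898317,  0.46852148]), 'torque': array([ 0.01237831, -0.00679807,  0.0306951 ]), 'finger_gap': 0.9994808757337764}
```

View pics/scene0.png

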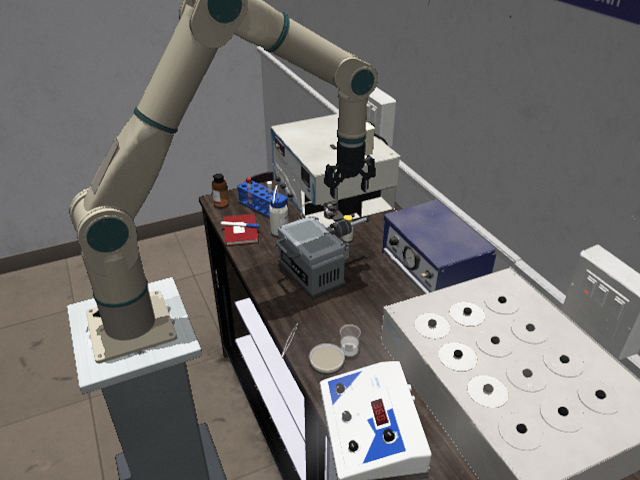

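View pics/side0.png

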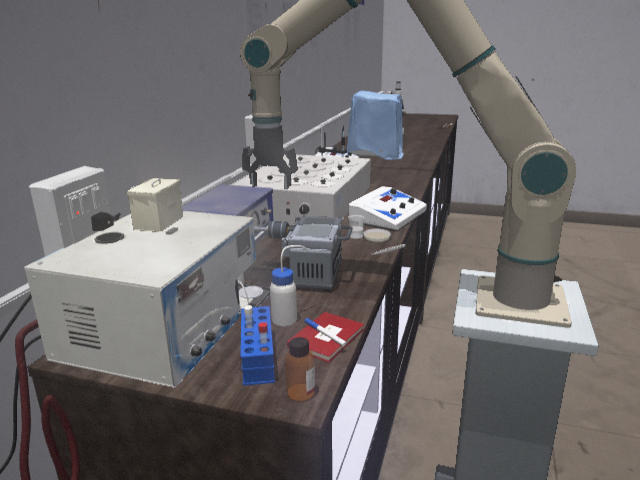

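View pics/wrist0.png

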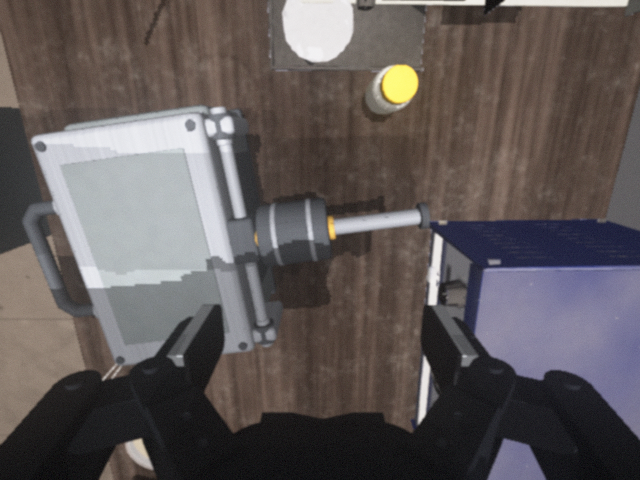

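The wrist view shows everything. The handle bar runs from about (32,215) to (68,305), the hinge pin from (218,123) to (264,335), the weight is centred near (293,231), the rod end is at (424,215), and buffer_1 is at (395,88).

```bash
cat > h.py <<'E'
import numpy as np, cv2
from bench import bot
def ray(m,u,v,z):
    E=m["extrinsics"];R=E[:3,:3];c=-R.T@E[:3,3]
    d=R.T@np.array([(u-m["cx"])/m["fx"],(v-m["cy"])/m["fy"],1])
    return c+d*(z-c[2])/d[2]
def proj(m,p):
    q=m["extrinsics"]@np.append(p,1);return [round(float(m["fx"]*q[0]/q[2]+m["cx"]),1),round(float(m["fy"]*q[1]/q[2]+m["cy"]),1)]
E
python3 - <<'E'
from h import *
m=bot.camera_model("wrist")
for n,p,z in [("hand far",(36,222),.129),("handnear",(66,298),.129),("pinL",(218,123),.135),("pinR",(264,335),.135),("wt",(293,231),.129),("w in",(258,234),.152),("w out",(328,230),.152),("rodend",(424,215),.129),("buf cap",(400,83),.082),("lidFL",(40,146),.142),("lidFR",(120,360),.142),("blue corner",(436,222),.1)]:
    print(n,ray(m,*p,z).round(4))
im=cv2.imread("pics/wrist0.png")
cv2.imwrite("pics/z1.png",cv2.resize(im[90:370,20:450],None,fx=1.8,fy=1.8,interpolation=cv2.INTER_CUBIC))
E
```

```text
hand far [0.4388 0.0145 0.129 ]
handnear [ 0.4467 -0.0478  0.129 ]
pinL [0.5813 0.0837 0.135 ]
pinR [ 0.6034 -0.0776  0.135 ]
wt [0.6284 0.0078 0.129 ]
w in [0.6067 0.0124 0.152 ]
w out [0.654  0.0152 0.152 ]
rodend [0.7249 0.0202 0.129 ]
buf cap [0.7107 0.1144 0.082 ]
lidFL [0.4657 0.0692 0.142 ]
lidFR [ 0.4881 -0.0962  0.142 ]
blue corner [0.7442 0.0073 0.1   ]
```

View pics/z1.png

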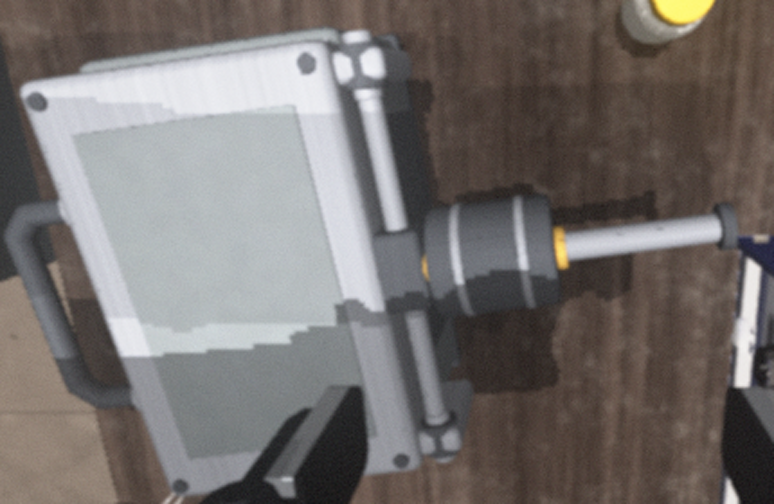

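```bash
python3 - <<'E'
from h import *
from scipy.spatial.transform import Rotation as R
s=bot.state();q=s["orientation"];M=R.from_quat([q[1],q[2],q[3],q[0]]).as_matrix();print(M.round(3))
m=bot.camera_model("wrist");print("cam",-m["extrinsics"][:3,:3].T@m["extrinsics"][:3,3])
hp=np.array([.5923,.003,.129]);a=np.radians(7.5);u=np.array([np.cos(a),np.sin(a),0]);v=np.array([-np.sin(a),np.cos(a),0])
im={n:cv2.imread(f"pics/{n}0.png") for n in ["scene","side","wrist"]}
for n in im:
    mm=bot.camera_model(n)
    for p in [hp,hp-.154*u,hp-.154*u+.034*v,hp-.154*u-.034*v,hp+.036*u,hp+.135*u,hp+.08*v,hp-.08*v]:
        x,y=proj(mm,p);cv2.circle(im[n],(int(round(x)),int(round(y))),1,(0,0,255),-1)
cv2.imwrite("pics/a.png",np.hstack([cv2.resize(im["scene"][190:300,260:400],(420,330)),cv2.resize(im["side"][200:300,250:380],(380,330))]))
cv2.imwrite("pics/b.png",cv2.resize(im["wrist"][90:370,20:450],None,fx=1.8,fy=1.8))
# triangulate blue box corner: scene (385,206) 
A=[]
for n,p in [("scene",(386,204)),("wrist",(436,222))]:
    mm=bot.camera_model(n)
    for z in (.05,.1,.15,.2):print(n,z,ray(mm,*p,z).round(3))
E
```

```text
[[-0.001  1.     0.   ]
 [-0.     0.    -1.   ]
 [-1.    -0.001  0.   ]]
cam [0.64994449 0.07869152 0.37358316]
scene 0.05 [0.883 0.168 0.05 ]
scene 0.1 [0.839 0.101 0.1  ]
scene 0.15 [0.796 0.034 0.15 ]
scene 0.2 [ 0.753 -0.033  0.2  ]
wrist 0.05 [ 0.761 -0.006  0.05 ]
wrist 0.1 [0.744 0.007 0.1  ]
wrist 0.15 [0.727 0.02  0.15 ]
wrist 0.2 [0.71  0.033 0.2  ]
```

View pics/a.png

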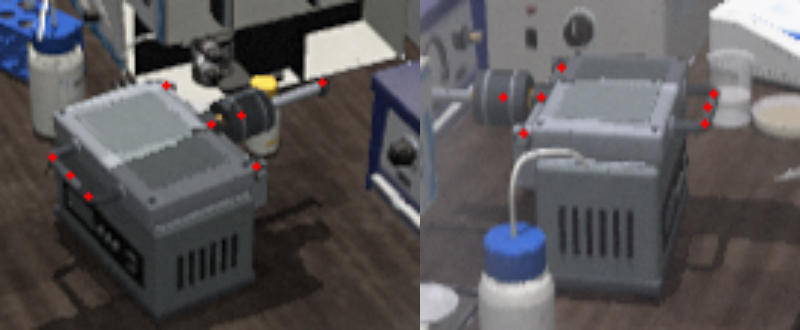

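View pics/b.png

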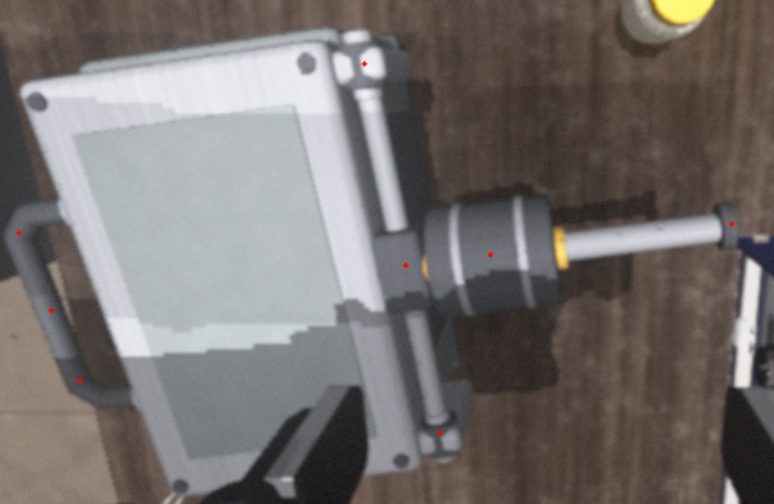

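```bash
python3 - <<'E'
from h import *
im=cv2.imread("pics/scene0.png");cv2.imwrite("pics/c.png",cv2.resize(im[170:310,350:510],(800,700))[:600])
im=cv2.imread("pics/wrist0.png");cv2.imwrite("pics/d.png",cv2.resize(im[180:440,400:640],(554,600)))
E
```

```text
(no output)
```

View pics/c.png

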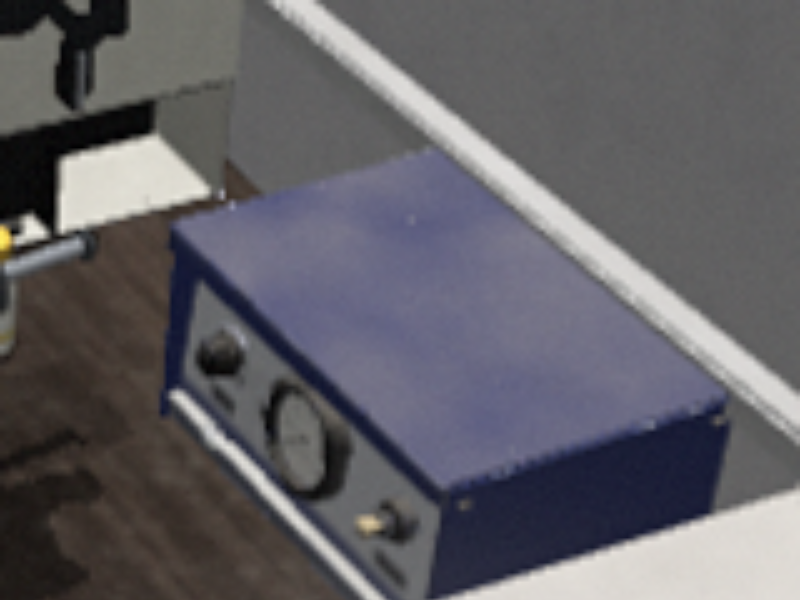

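View pics/d.png

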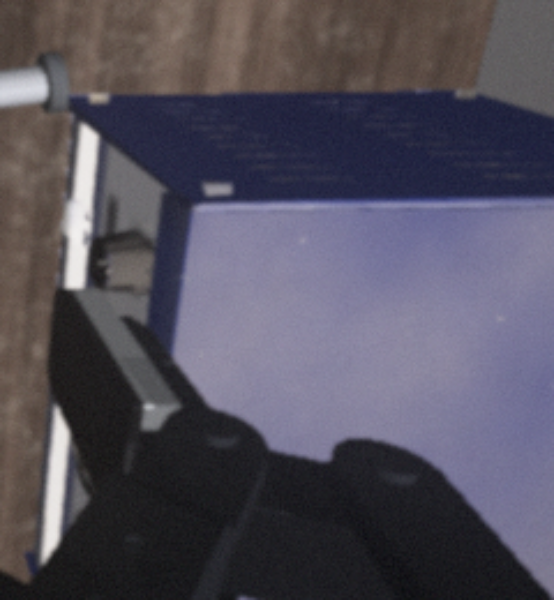

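Emit:
send_rows --commands '[[[0,0,0,-7.5],[0,-40,-2,0],[0,-52,-3,0],[0,-52,-3,0],[0,-45,-2,0],[0,-20,0,0],[0,0,0,0],[0,0,0,0]]]' --gripper -0.53 --squeeze 20

```text
clock: 1.15
tcp_pos: [0.4431, -0.0172, 0.1952]
orientation: [0.532, 0.467, 0.531, -0.466]
contact_force: [-0.2, -0.5, -0.7]
finger_gap: 0.235
```

```bash
python3 - <<'E'
from h import *
s=bot.state();print(s["tcp_pos"].round(4),s["contact_force"].round(2),s["torque"].round(3),s["finger_gap"],s["joints"].round(2))
m=bot.camera_model("wrist");im=bot.camera("wrist")[:,:,::-1];cv2.imwrite("pics/w1.png",im)
for p in [(.441,-.017,.129)]:print(proj(m,p))
for uv in [(483,268)]:pass
E
```

```text
[ 0.4431 -0.0172  0.1952] [-0.19 -0.54 -0.67] [-0.018  0.016  0.039] 0.23531900557063845 [-0.02  0.34 -0.    2.07  0.    0.74  0.1 ]
[318.4, 240.0]
```

View pics/w1.png

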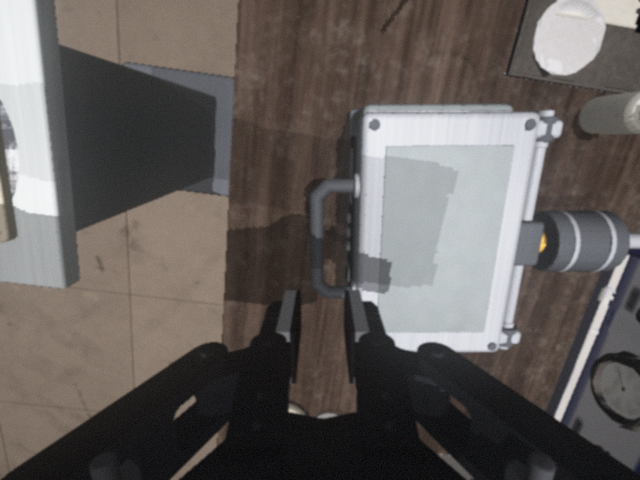

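The handle bar lies vertical at x≈317, rows 185–292, so its centre is (317,239). The prediction was (318,240), so the fit is good to under 1 mm. I'll descend.

Emit:
send_rows --commands '[[[0,-2.5,0,0],[25,0,0,0],[25,0,0,0],[15,0,0,0],[10,0,0,0],[0,0,0,0],[0,0,0,0]]]'

```text
clock: 2.08
tcp_pos: [0.4395, -0.0176, 0.1204]
orientation: [0.532, 0.466, 0.531, -0.466]
contact_force: [-0.9, -1.1, 0.4]
finger_gap: 0.235
```

```bash
cat >> h.py <<'E'
def rd(n=8):
    F=[];T=[]
    for i in range(n):
        s=bot.state();F.append(s["contact_force"]);T.append(s["torque"]);
        if n>1: bot.camera("side")
    F=np.array(F);T=np.array(T)
    print("t",s["clock"],"tcp",s["tcp_pos"].round(4),"F",F.mean(0).round(2),"sd",F.std(0).round(2),"T",T.mean(0).round(3),"sd",T.std(0).round(3),"gap",round(s["finger_gap"],3))
    return s
E
python3 - <<'E'
from h import *
rd(8)
cv2.imwrite("pics/w2.png",bot.camera("side")[190:310,230:400,::-1].repeat(4,0).repeat(4,1))
E
```

```text
t 2.425 tcp [ 0.4392 -0.0177  0.1203] F [-0.   -0.06  0.  ] sd [0.43 0.5  0.46] T [0.011 0.    0.012] sd [0.032 0.034 0.027] gap 0.233
```

View pics/w2.png

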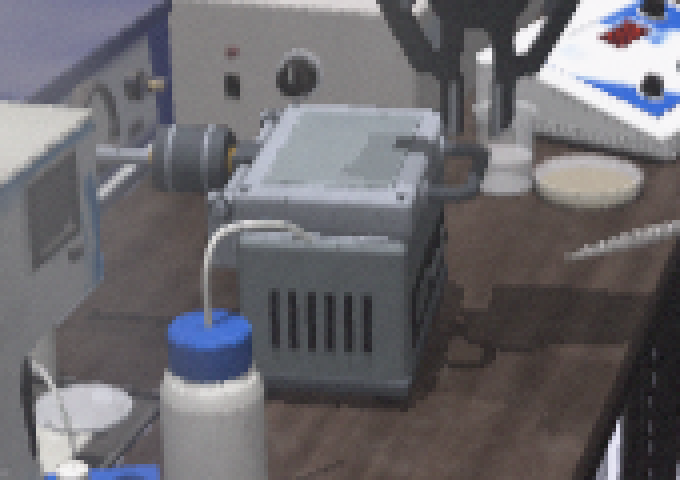

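```bash
python3 - <<'E'
from h import *
m=bot.camera_model("side")
for z in (.12,.129,.14,.15):
  for o in (-.016,.0,.016):
    p=proj(m,(.4405+o,-.0165,z));print(z,o,[(p[0]-230)*4,(p[1]-190)*4])
for p in [(.4405-.0044,.0175,.129),(.4405+.0044,-.05,.129)]:
    p=proj(m,p);print([(p[0]-230)*4,(p[1]-190)*4])
im=bot.camera("side");cv2.imwrite("pics/w3.png",cv2.resize(im[205:245,325:375,::-1],(750,600),interpolation=cv2.INTER_CUBIC))
cv2.imwrite("pics/w4.png",bot.camera("wrist")[:,:,::-1])
E
```

```text
0.12 -0.016 [495.20000000000005, 183.20000000000005]
0.12 0.0 [471.5999999999999, 180.79999999999995]
0.12 0.016 [448.0, 178.39999999999998]
0.129 -0.016 [495.20000000000005, 170.39999999999998]
0.129 0.0 [471.5999999999999, 168.0]
0.129 0.016 [448.0, 165.60000000000002]
0.14 -0.016 [495.5999999999999, 154.39999999999998]
0.14 0.0 [471.5999999999999, 152.39999999999998]
0.14 0.016 [448.4000000000001, 150.0]
0.15 -0.016 [495.5999999999999, 140.39999999999998]
0.15 0.0 [472.0, 138.0]
0.15 0.016 [448.4000000000001, 136.0]
[465.20000000000005, 186.79999999999995]
[477.5999999999999, 150.39999999999998]
```

View pics/w3.png

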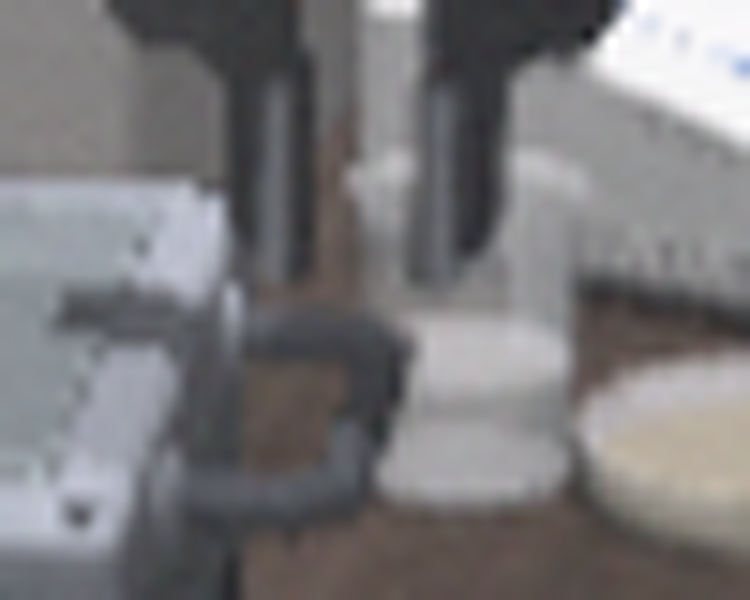

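View pics/w4.png

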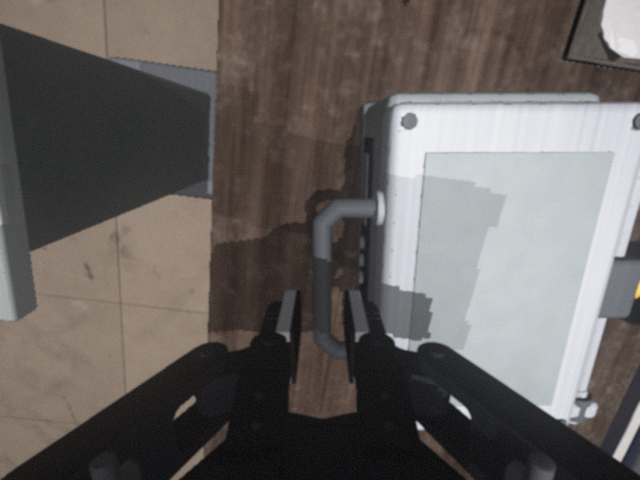

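```bash
python3 - <<'E'
from h import *
m=bot.camera_model("wrist");t=bot.state()["tcp_pos"];print(t)
for dz in (0,.01,.019,.03,.05):print(dz,proj(m,t+[0,0,dz]))
print("handle",proj(m,(.4405,-.0165,.129)))
print(ray(m,322,212,.129),ray(m,325,345,.129))
for z in (.12,.13,.14,.15,.16):print(z,ray(bot.camera_model("side"),347,224,z))
E
```

```text
[ 0.43903252 -0.0176759   0.12005934]
0 [321.0, 276.0]
0.01 [321.0, 283.4]
0.019 [321.0, 290.8]
0.03 [320.9, 300.9]
0.05 [320.9, 322.9]
handle [324.0, 281.0]
[0.43439257 0.02140951 0.129     ] [ 0.44651213 -0.05665298  0.129     ]
0.12 [ 0.46433857 -0.10018111  0.12      ]
0.13 [ 0.45754024 -0.0733761   0.13      ]
0.14 [ 0.45074191 -0.04657109  0.14      ]
0.15 [ 0.44394357 -0.01976608  0.15      ]
0.16 [0.43714524 0.00703894 0.16      ]
```

Emit:
send_rows --commands '[[[10,1,0,0],[6,0,0,0],[0,0,0,0]]]'

```text
clock: 3.0
tcp_pos: [0.4393, -0.0175, 0.1032]
orientation: [0.531, 0.466, 0.532, -0.467]
contact_force: [-0.5, -0.3, -0.6]
finger_gap: 0.235
```

```bash
python3 - <<'E'
from h import *
rd(6)
im=bot.camera("side");cv2.imwrite("pics/w5.png",cv2.resize(im[205:245,325:375,::-1],(750,600),interpolation=cv2.INTER_CUBIC))
E
```

```text
t 3.25 tcp [ 0.4402 -0.0175  0.1041] F [-0.01  0.09 -0.17] sd [0.27 0.38 0.56] T [-0.007 -0.006 -0.013] sd [0.022 0.023 0.033] gap 0.234
```

View pics/w5.png

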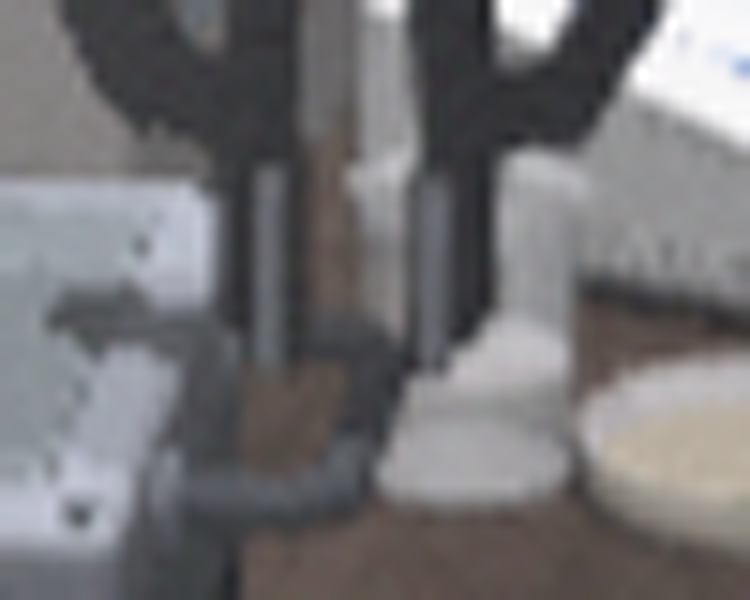

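```bash
python3 - <<'E'
from h import *
im=cv2.imread("pics/side0.png");cv2.imwrite("pics/s0.png",cv2.resize(im[130:200,230:310],(800,700),interpolation=cv2.INTER_CUBIC)[:600])
m=bot.camera_model("side")
for dx in (-.05,0,.05):
  for dz in (0,.013,.03,.043):
    p=proj(m,(.65+dx,0,.195+dz));print(dx,dz,[(p[0]-230)*10,(p[1]-130)*10])
E
```

```text
-0.05 0 [581.9999999999999, 753.0000000000001]
-0.05 0.013 [580.0, 706.0]
-0.05 0.03 [578.0000000000001, 645.0]
-0.05 0.043 [576.0000000000002, 596.9999999999999]
0 0 [406.9999999999999, 739.0]
0 0.013 [405.0, 691.9999999999999]
0 0.03 [401.9999999999999, 631.0]
0 0.043 [400.0, 584.0]
0.05 0 [235.99999999999994, 725.0]
0.05 0.013 [233.0000000000001, 679.0]
0.05 0.03 [229.00000000000006, 618.0000000000001]
0.05 0.043 [225.99999999999994, 571.0]
```

View pics/s0.png

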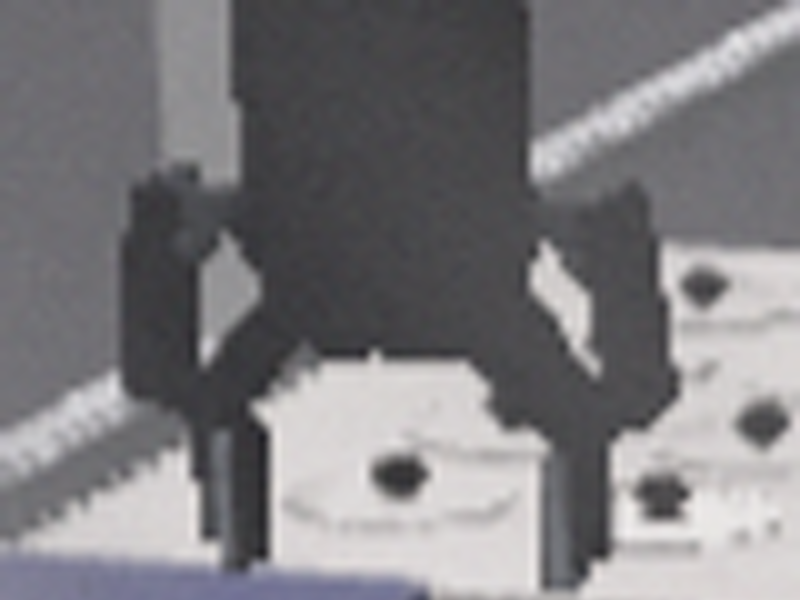

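Both cameras place the fingertips about 30 mm behind the stated TCP: at the start, tips at dz≈43 mm open, where 13 mm was expected. So I go 15 mm lower and check by closing.

Emit:
send_rows --commands '[[[8,0,0,0],[8,0,0,0],[0,0,0,0]]]'

```text
clock: 3.72
tcp_pos: [0.4393, -0.0175, 0.0872]
orientation: [0.531, 0.466, 0.532, -0.467]
contact_force: [-0.0, 0.2, 0.5]
finger_gap: 0.238
```

```bash
python3 - <<'E'
from h import *
rd(8)
im=bot.camera("side");cv2.imwrite("pics/w6.png",cv2.resize(im[205:245,325:375,::-1],(750,600),interpolation=cv2.INTER_CUBIC))
E
```

```text
t 4.075 tcp [ 0.4401 -0.0175  0.0882] F [ 0.15 -0.07 -0.  ] sd [0.44 0.46 0.4 ] T [-0.012  0.016 -0.009] sd [0.03  0.024 0.016] gap 0.237
```

View pics/w6.png

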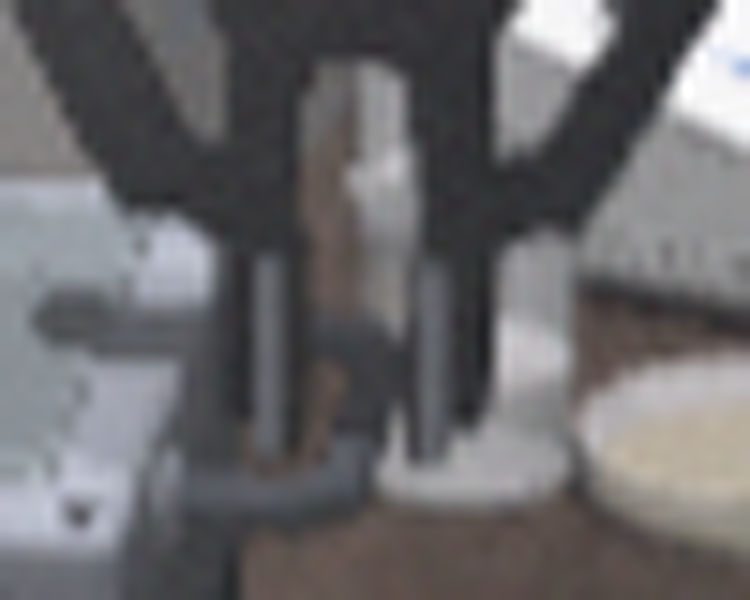

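Tips are now about 9 mm below the bar centre, one on each side of it. Closing.

Emit:
send_rows --commands '[[[0,0,0,0],[0,0,0,0],[0,0,0,0],[0,0,0,0]]]' --gripper -1 --squeeze 20

```text
clock: 4.68
tcp_pos: [0.4389, -0.0177, 0.0881]
orientation: [0.531, 0.466, 0.532, -0.467]
contact_force: [-3.5, 0.1, 5.6]
finger_gap: 0.105
```

```bash
python3 - <<'E'
from h import *
rd(10)
E
```

```text
t 5.125 tcp [ 0.4389 -0.0177  0.0881] F [-3.3  -0.28  5.49] sd [0.28 0.69 0.4 ] T [-0.094  0.721  0.034] sd [0.035 0.028 0.031] gap 0.103
```

Gripped: the gap of 0.103 matches the 10 mm bar. Now I weigh the lid with a small 6 mm lift, reading once after moving up and once after moving down.

Emit:
send_rows --commands '[[[-1,0,0,0],[-1,0,0,0],[-1,0,0,0],[-1,0,0,0],[-1,0,0,0],[-1,0,0,0],[-1,0,0,0],[-1,0,0,0]]]'

```text
clock: 6.18
tcp_pos: [0.4391, -0.0176, 0.0959]
orientation: [0.531, 0.466, 0.532, -0.467]
contact_force: [-4.7, -0.8, -3.8]
finger_gap: 0.108
```

```bash
python3 - <<'E'
from h import *
rd(16)
E
```

```text
t 6.925 tcp [ 0.4391 -0.0176  0.096 ] F [-4.79 -1.11 -2.44] sd [0.49 0.64 0.58] T [-0.276  1.24   0.023] sd [0.03  0.025 0.022] gap 0.105
```

Emit:
send_rows --commands '[[[1,0,0,0],[1,0,0,0],[1,0,0,0]]]'

```text
clock: 7.35
tcp_pos: [0.439, -0.0176, 0.0929]
orientation: [0.531, 0.466, 0.532, -0.467]
contact_force: [-4.5, -2.0, -2.0]
finger_gap: 0.104
```

```bash
python3 - <<'E'
from h import *
rd(16)
E
```

```text
t 8.1 tcp [ 0.439  -0.0176  0.0929] F [-5.52 -1.37 -2.95] sd [0.47 0.55 0.47] T [-0.266  1.236  0.027] sd [0.027 0.036 0.036] gap 0.104
```

Emit:
send_rows --commands '[[[0,-0.7,0,0],[0,-0.7,0,0],[0,0,0,0]]]'

```text
clock: 8.52
tcp_pos: [0.4391, -0.0177, 0.0932]
orientation: [0.532, 0.466, 0.531, -0.466]
contact_force: [-4.2, -0.9, -2.7]
finger_gap: 0.098
```

```bash
python3 - <<'E'
from h import *
rd(12)
im=bot.camera("side");cv2.imwrite("pics/w7.png",cv2.resize(im[195:245,285:375,::-1],(800,444),interpolation=cv2.INTER_CUBIC))
E
```

```text
t 9.075 tcp [ 0.4391 -0.0177  0.0931] F [-3.03 -0.72 -2.44] sd [0.45 0.5  0.57] T [-0.154  0.693  0.025] sd [0.02  0.081 0.029] gap 0.101
```

View pics/w7.png

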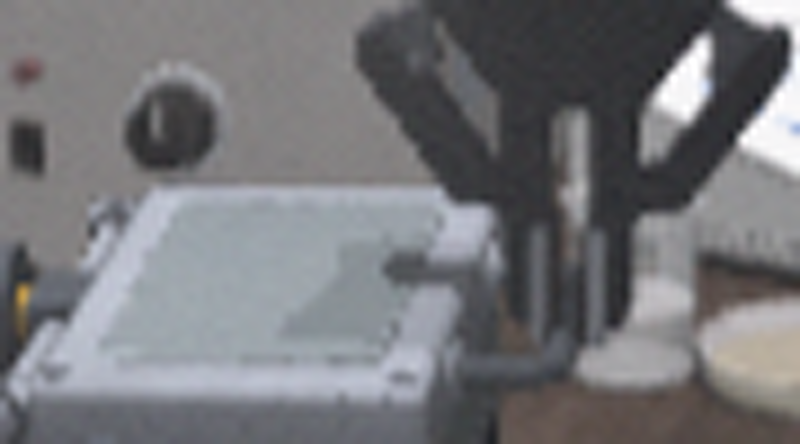

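Emit:
send_rows --commands '[[[-1,-0.9,0,0],[-1,-0.9,0,0],[-1,0,0,0],[-1,0,0,0],[0,0,0,0],[0,0,0,0]]]'

```text
clock: 9.93
tcp_pos: [0.4393, -0.0177, 0.0975]
orientation: [0.533, 0.467, 0.531, -0.465]
contact_force: [5.6, 1.2, -3.9]
finger_gap: 0.103
```

```bash
python3 - <<'E'
from h import *
rd(24)
E
```

```text
t 11.075 tcp [ 0.4392 -0.0176  0.0975] F [ 5.16  0.97 -3.49] sd [0.44 0.48 0.42] T [ 0.176 -1.017  0.019] sd [0.023 0.024 0.03 ] gap 0.102
```

Emit:
send_rows --commands '[[[1,0,0,0],[1,0,0,0],[1,0,0,0],[1,0,0,0],[0,0,0,0],[0,0,0,0]]]'

```text
clock: 11.88
tcp_pos: [0.4391, -0.0177, 0.0935]
orientation: [0.533, 0.467, 0.531, -0.465]
contact_force: [5.2, -0.6, -3.2]
finger_gap: 0.106
```

```bash
python3 - <<'E'
from h import *
rd(24)
E
```

```text
t 13.025 tcp [ 0.4391 -0.0177  0.0935] F [ 5.04  0.93 -3.39] sd [0.4  0.65 0.58] T [ 0.201 -1.015  0.018] sd [0.031 0.026 0.028] gap 0.102
```

```bash
python3 - <<'E'
from h import *
im=bot.camera("side")[195:245,285:375,::-1];b=cv2.resize(im,(780,433),interpolation=cv2.INTER_CUBIC)
a=cv2.resize(cv2.imread("pics/side0.png")[195:245,285:375],(780,433),interpolation=cv2.INTER_CUBIC)
cv2.imwrite("pics/w8.png",cv2.resize(np.vstack([a,b]),(540,600)))
cv2.imwrite("pics/w9.png",bot.camera("wrist")[:,:,::-1])
E
```

View pics/w8.png

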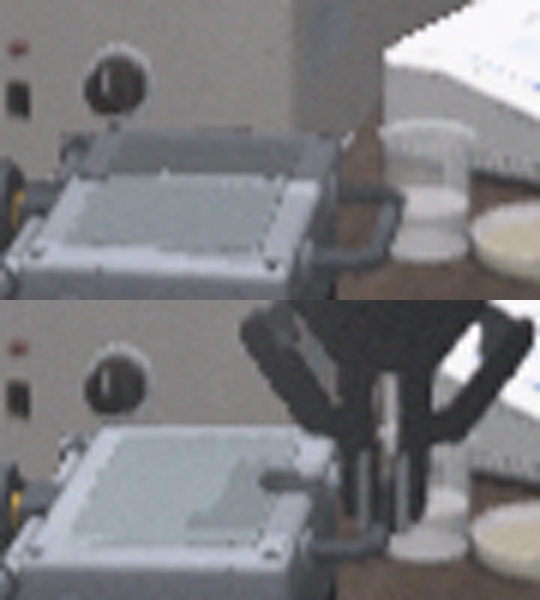

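View pics/w9.png

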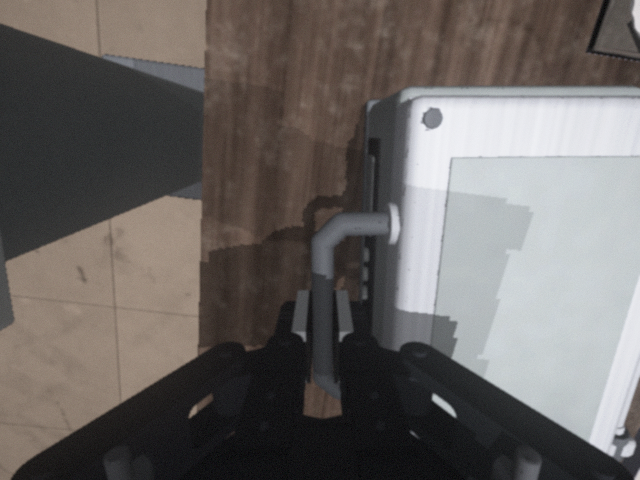

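Emit:
send_rows --commands '[[[1,0.6,0,0],[1,0.5,0,0],[0,0,0,0],[0,0,0,0]]]'

```text
clock: 13.68
tcp_pos: [0.4389, -0.0177, 0.0911]
orientation: [0.532, 0.467, 0.531, -0.466]
contact_force: [5.1, 0.8, -3.1]
finger_gap: 0.101
```

```bash
python3 - <<'E'
from h import *
rd(30)
E
```

```text
t 15.125 tcp [ 0.439  -0.0177  0.0911] F [ 5.28  0.91 -3.01] sd [0.39 0.56 0.48] T [ 0.204 -1.14   0.024] sd [0.034 0.026 0.033] gap 0.104
```

The lid is near the heavy end: an imbalance of about 0.37±0.05 N m puts balance near d≈0.092 m. I seat the lid and release it.

Emit:
send_rows --commands '[[[1,0,0,0],[1,0,0,0],[1,0,0,0],[0.5,0,0,0],[0,0,0,0]]]'

```text
clock: 15.8
tcp_pos: [0.439, -0.0177, 0.0882]
orientation: [0.532, 0.467, 0.531, -0.466]
contact_force: [3.9, 1.9, 4.6]
finger_gap: 0.102
```

```bash
python3 - <<'E'
from h import *
rd(2)
E
```

```text
t 15.85 tcp [ 0.439  -0.0177  0.0882] F [4.2  1.48 4.92] sd [0.3  0.42 0.37] T [ 0.25  -0.909  0.062] sd [0.047 0.032 0.004] gap 0.102
```

Emit:
send_rows --commands '[[[0,0,0,0],[0,0,0,0],[-15,0,0,0],[-25,0,0,0],[-30,0,0,0],[0,50,0,-10],[0,50,0,-10],[0,0,0,-10]]]' --gripper -0.53

```text
clock: 16.9
tcp_pos: [0.5375, 0.0052, 0.157]
orientation: [0.635, 0.311, 0.635, -0.31]
contact_force: [-1.1, -0.0, -0.5]
finger_gap: 0.234
```

Emit:
send_rows --commands '[[[0,0,0,-10],[0,0,0,-10],[0,0,0,-10],[0,0,0,-10],[0,0,0,-10],[0,0,0,-10],[0,0,0,0]]]' --gripper 1

```text
clock: 17.77
tcp_pos: [0.5338, 0.0032, 0.1568]
orientation: [0.705, -0.045, 0.707, 0.046]
contact_force: [-0.2, 0.1, -0.0]
finger_gap: 1.002
```

```bash
cat >> h.py <<'E'
from scipy.spatial.transform import Rotation as Rr
def tool():
    s=bot.state();q=s["orientation"];return s["tcp_pos"],Rr.from_quat([q[1],q[2],q[3],q[0]]).as_matrix()
hp=np.array([.5920,.0034,.129]);_a=np.radians(7.5);u=np.array([np.cos(_a),np.sin(_a),0]);v=np.array([-np.sin(_a),np.cos(_a),0])
def togo(p):
    t,M=tool();print("togo mm",(M.T@(np.array(p)-t)*1000).round(1));
    print("yaw toolz vs u deg",np.degrees(np.arctan2(M[:,2]@v,M[:,2]@u)).round(2),"down",M[:,0].round(3))
E
python3 - <<'E'
from h import *
rd(1);w=hp+.036*u;w[2]=.16;togo(w)
m=bot.camera_model("wrist");cv2.imwrite("pics/w10.png",bot.camera("wrist")[:,:,::-1]);print(bot.state()["joints"].round(2))
E
```

```text
t 17.775 tcp [0.5338 0.0032 0.1568] F [-0.23  0.07 -0.02] sd [0. 0. 0.] T [ 0.016  0.045 -0.064] sd [0. 0. 0.] gap 1.002
togo mm [-3.5 -7.2 93.7]
yaw toolz vs u deg -0.12 down [-0.003 -0.    -1.   ]
[ 0.24  0.55 -0.45  1.87  0.32  0.8   1.32]
```

View pics/w10.png

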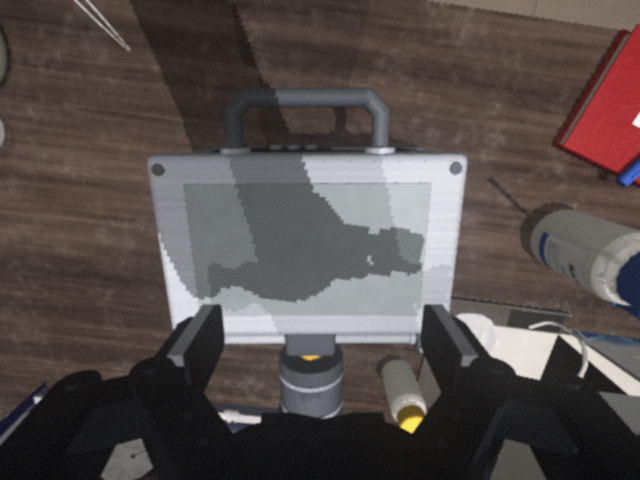

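Emit:
send_rows --commands '[[[0,-3,40,0],[0,-4,50,0],[0,0,4,0],[0,0,0,0],[0,0,0,0]]]'

```text
clock: 18.45
tcp_pos: [0.6277, 0.009, 0.1574]
orientation: [0.705, -0.046, 0.706, 0.046]
contact_force: [0.5, -0.3, 0.0]
finger_gap: 1.001
```

```bash
python3 - <<'E'
from h import *
rd(1);w=hp+.036*u;w[2]=.076;togo(w)
m=bot.camera_model("wrist");im=np.ascontiguousarray(bot.camera("wrist")[:,:,::-1])
for d in (0,.036,.135):
    p=proj(m,hp+d*u);print(d,p);cv2.circle(im,(int(p[0]),int(p[1])),2,(0,0,255),-1)
cv2.imwrite("pics/w11.png",im)
E
```

```text
t 18.45 tcp [0.6277 0.009  0.1574] F [ 0.47 -0.34  0.01] sd [0. 0. 0.] T [0.015 0.016 0.008] sd [0. 0. 0.] gap 1.001
togo mm [81.4 -0.8 -0. ]
yaw toolz vs u deg -0.02 down [-0.002 -0.001 -1.   ]
0 [320.7, 202.6]
0.036 [320.7, 257.4]
0.135 [320.8, 383.4]
```

View pics/w11.png

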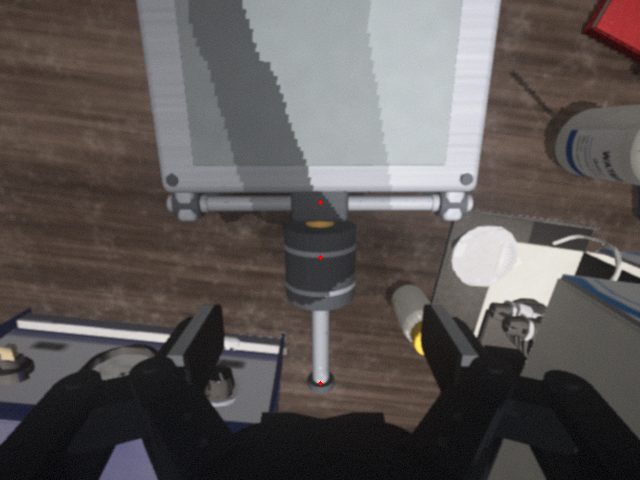

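```bash
python3 - <<'E'
from h import *
m=bot.camera_model("wrist")
for d in (.036,.040,.044):
    print(d,[proj(m,hp+(d+e)*u+[0,0,z]) for e,z in ((-.025,.023),(.025,.023),(.025,.0))])
im=cv2.imread("pics/w11.png");cv2.imwrite("pics/w12.png",cv2.resize(im[180:400,260:380],(327,600),interpolation=cv2.INTER_CUBIC))
E
```

```text
0.036 [[320.6, 229.5], [320.6, 308.8], [320.8, 291.9]]
0.04 [[320.6, 236.3], [320.6, 314.6], [320.8, 297.3]]
0.044 [[320.6, 243.0], [320.6, 320.4], [320.8, 302.6]]
```

View pics/w12.png

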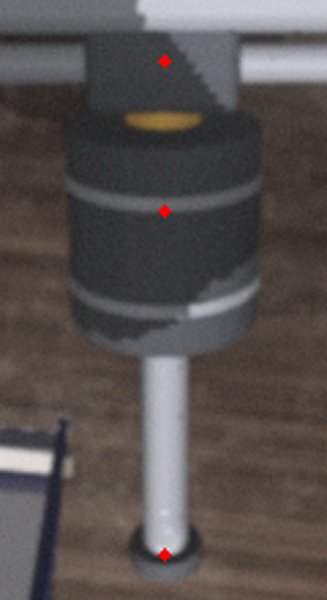

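The weight's centre column is 320 against 320.7 predicted, and its start position is d≈36–37 mm. Descending around it.

Emit:
send_rows --commands '[[[25,-1,0,0],[25,0,0,0],[20,0,0,0],[10,0,0,0],[0,0,0,0]]]'

```text
clock: 19.12
tcp_pos: [0.6288, 0.008, 0.0773]
orientation: [0.705, -0.046, 0.706, 0.046]
contact_force: [0.4, 0.6, 0.6]
finger_gap: 1.001
```

Emit:
send_rows --commands '[[[0,0,0,0],[0,0,0,0],[0,0,0,0],[0,0,0,0]]]' --gripper -0.2 --squeeze 25

```text
clock: 19.62
tcp_pos: [0.63, 0.0076, 0.0786]
orientation: [0.706, -0.047, 0.705, 0.046]
contact_force: [-0.6, -1.0, 5.1]
finger_gap: 0.531
```

```bash
python3 - <<'E'
from h import *
rd(3)
im=bot.camera("side")[:,:,::-1];cv2.imwrite("pics/s13.png",cv2.resize(im[190:250,260:350],(780,520),interpolation=cv2.INTER_CUBIC))
E
```

```text
t 19.725 tcp [0.63   0.0076 0.0785] F [-0.99 -0.94  5.63] sd [0.31 0.34 0.44] T [-0.481  0.175  0.038] sd [0.016 0.018 0.02 ] gap 0.534
```

View pics/s13.png

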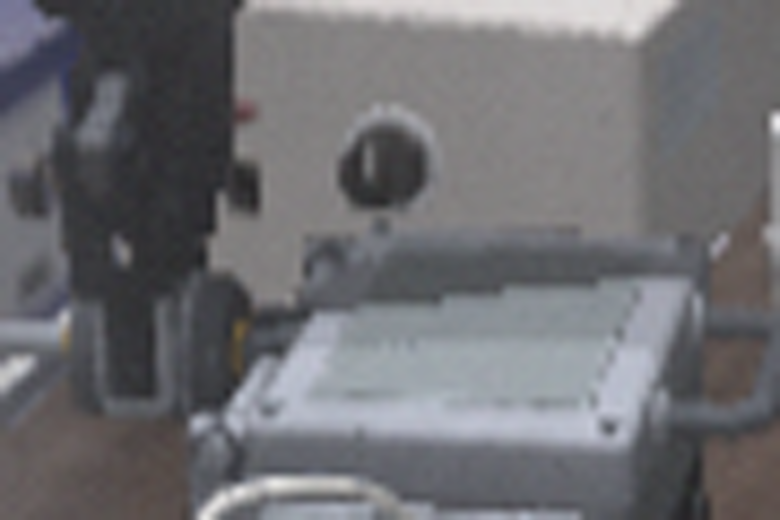

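Emit:
send_rows --commands '[[[-0.7,0,0,0],[-0.7,0,0,0],[-0.6,0,0,0],[0,0,0,0]]]' --squeeze 28

```text
clock: 20.32
tcp_pos: [0.6299, 0.0077, 0.0787]
orientation: [0.706, -0.046, 0.705, 0.046]
contact_force: [4.0, -1.9, -6.7]
finger_gap: 0.526
```

```bash
python3 - <<'E'
from h import *
rd(4)
E
```

```text
t 20.475 tcp [0.6299 0.0077 0.0787] F [ 4.87 -1.63 -7.43] sd [0.62 0.52 0.45] T [-0.601 -1.072  0.059] sd [0.038 0.026 0.03 ] gap 0.526
```

Emit:
send_rows --commands '[[[0,0,3,0],[0,0,6,0],[0,0,7,0],[0,0,7,0],[0,0,7,0],[0,0,6,0],[0,0,3,0],[0,0,0,0]]]'

```text
clock: 21.52
tcp_pos: [0.6632, 0.0121, 0.0784]
orientation: [0.702, -0.047, 0.709, 0.046]
contact_force: [-8.2, -2.3, 0.2]
finger_gap: 0.525
```

```bash
cat >> h.py <<'E'
def dd():
    t,_=tool();print("tcp d",((t-hp)@u).round(4),"lat",((t-hp)@v).round(4))
E
python3 - <<'E'
from h import *
rd(3);dd()
cv2.imwrite("pics/w14.png",bot.camera("wrist")[:,:,::-1])
im=bot.camera("side")[:,:,::-1];cv2.imwrite("pics/s14.png",cv2.resize(im[190:250,250:350],(800,480),interpolation=cv2.INTER_CUBIC))
E
```

```text
t 21.625 tcp [0.6632 0.0121 0.0784] F [-7.44 -2.42 -0.07] sd [0.56 0.22 0.33] T [-0.77   1.419  0.09 ] sd [0.019 0.018 0.009] gap 0.527
tcp d 0.0717 lat -0.0006
```

View pics/w14.png

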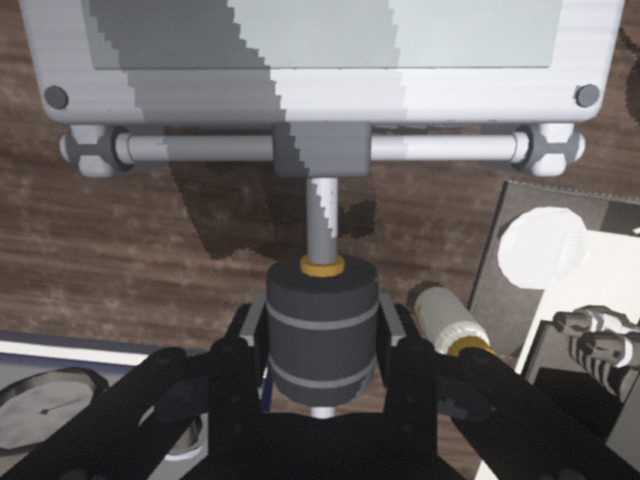

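View pics/s14.png

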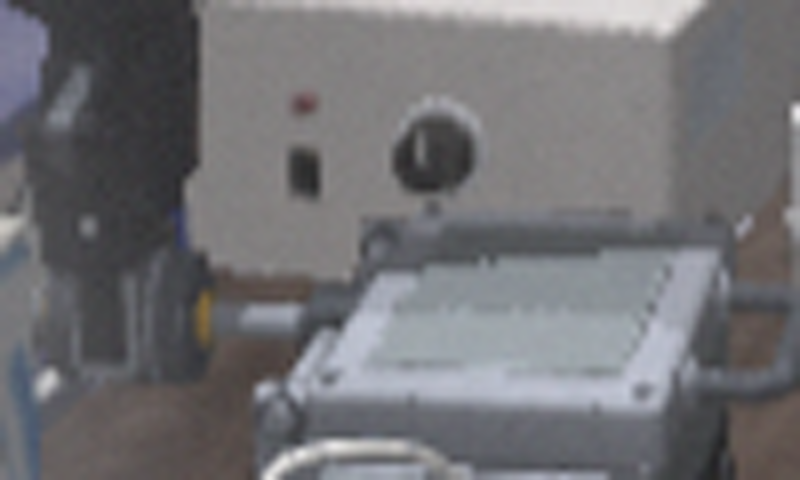

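```bash
cat >> h.py <<'E'
def wd(ds):
    m=bot.camera_model("wrist")
    for d in ds: print(d,[proj(m,hp+(d+e)*u+[0,0,z])[1] for e,z in ((-.025,.023),(.025,.023))], "rodend",proj(m,hp+.135*u)[1],"pin",proj(m,hp)[1])
E
python3 - <<'E'
from h import *
wd((.066,.070,.074))
im=cv2.imread("pics/w14.png");cv2.imwrite("pics/w15.png",cv2.resize(im[230:430,250:400],(450,600),interpolation=cv2.INTER_CUBIC))
E
```

```text
0.066 [276.4, 397.8] rodend 437.3 pin 148.0
0.07 [287.3, 406.3] rodend 437.3 pin 148.0
0.074 [297.9, 414.7] rodend 437.3 pin 148.0
```

View pics/w15.png

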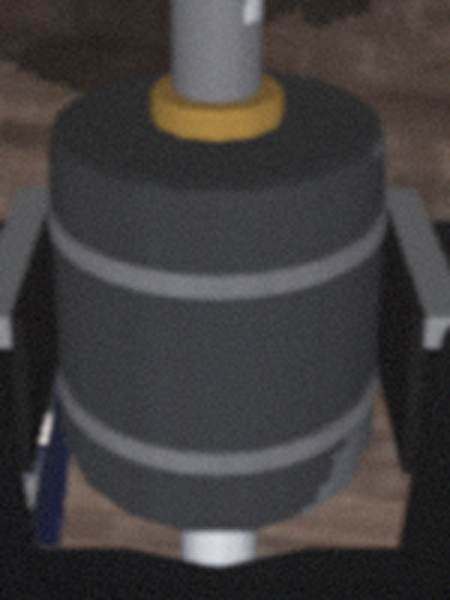

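Emit:
send_rows --commands '[[[-0.5,0,3,0],[0,0,5,0],[0,0,5,0],[0,0,5,0],[0,0,3,0],[0,0,0,0]]]'

```text
clock: 22.52
tcp_pos: [0.6836, 0.0149, 0.0783]
orientation: [0.702, -0.047, 0.71, 0.046]
contact_force: [-8.5, -2.3, -1.2]
finger_gap: 0.527
```

```bash
python3 - <<'E'
from h import *
rd(3);dd()
wd((.086,.090,.094))
im=bot.camera("wrist")[:,:,::-1];cv2.imwrite("pics/w16.png",cv2.resize(im[230:430,250:400],(450,600),interpolation=cv2.INTER_CUBIC))
E
```

```text
t 22.625 tcp [0.6836 0.0148 0.0784] F [-7.66 -2.5  -1.63] sd [0.57 0.21 0.47] T [-0.793  1.412  0.073] sd [0.026 0.023 0.031] gap 0.527
tcp d 0.0923 lat -0.0006
0.086 [274.6, 396.4] rodend 402.7 pin 86.5
0.09 [285.4, 405.0] rodend 402.7 pin 86.5
0.094 [296.1, 413.4] rodend 402.7 pin 86.5
```

View pics/w16.png

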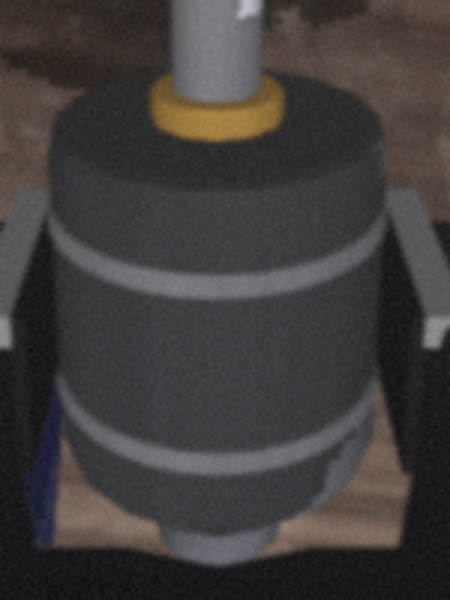

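Emit:
send_rows --commands '[[[0,0,-1,0],[0,0,-1,0],[0,0,0,0]]]'

```text
clock: 23.1
tcp_pos: [0.6838, 0.0149, 0.0787]
orientation: [0.703, -0.047, 0.708, 0.046]
contact_force: [-5.7, -2.6, -4.4]
finger_gap: 0.526
```

Emit:
send_rows --commands '[[[0,0,0,0],[0,0,0,0],[0,0,0,0],[-15,0,0,0],[-35,0,0,0],[-35,0,0,0],[0,0,0,0]]]' --gripper 1

```text
clock: 23.98
tcp_pos: [0.6899, 0.0164, 0.1699]
orientation: [0.709, -0.046, 0.703, 0.046]
contact_force: [0.9, -0.1, 0.4]
finger_gap: 0.998
```

```bash
python3 - <<'E'
from h import *
rd(1);dd()
wd((.086,.090,.094))
im=bot.camera("wrist")[:,:,::-1];cv2.imwrite("pics/w17.png",im)
h=hp-.154*u;h[2]=.165;togo(h)
E
```

```text
t 23.975 tcp [0.6899 0.0164 0.1699] F [ 0.88 -0.12  0.42] sd [0. 0. 0.] T [ 0.035 -0.03   0.047] sd [0. 0. 0.] gap 0.998
tcp d 0.0987 lat 0.0001
0.086 [203.4, 281.4] rodend 298.3 pin 93.8
0.09 [210.1, 287.2] rodend 298.3 pin 93.8
0.094 [216.7, 292.9] rodend 298.3 pin 93.8
togo mm [   1.5    0.  -251.2]
yaw toolz vs u deg -0.0 down [ 0.004  0.    -1.   ]
```

View pics/w17.png

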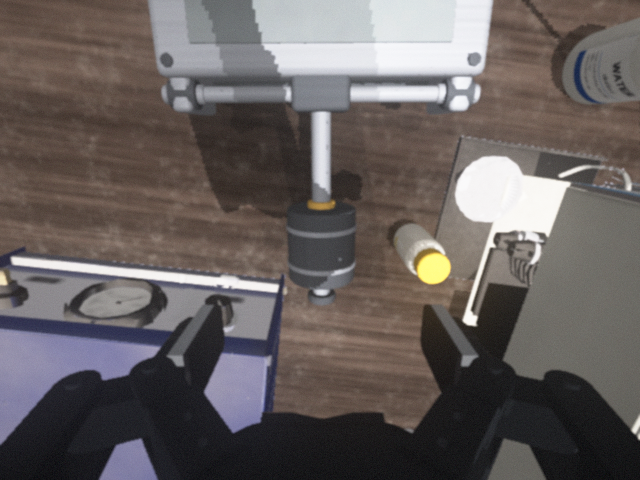

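Emit:
send_rows --commands '[[[0,0,-30,0],[0,0,-50,0],[0,0,-55,0],[0,0,-55,0],[0,0,-45,0],[0,0,-17,10],[0,0,0,10],[0,0,0,10]]]' --gripper -0.53 --squeeze 20

```text
clock: 25.02
tcp_pos: [0.4363, -0.0174, 0.1648]
orientation: [0.693, 0.14, 0.693, -0.14]
contact_force: [0.7, -1.1, 0.1]
finger_gap: 0.237
```

Emit:
send_rows --commands '[[[0,0,0,10],[0,0,0,10],[0,0,0,10],[0,0,0,10],[0,0,0,10],[0,0,0,10],[0,0,0,0],[0,0,0,0]]]'

```text
clock: 26.02
tcp_pos: [0.4368, -0.0171, 0.1648]
orientation: [0.532, 0.465, 0.533, -0.466]
contact_force: [0.5, 0.2, -0.7]
finger_gap: 0.232
```

```bash
python3 - <<'E'
from h import *
rd(1);dd()
h=hp-.154*u;h[2]=.089;togo(h)
t,M=tool();print(M.round(3))
m=bot.camera_model("wrist");print(proj(m,hp-.154*u))
cv2.imwrite("pics/w18.png",bot.camera("wrist")[:,:,::-1])
E
```

```text
t 26.025 tcp [ 0.4368 -0.0171  0.1648] F [ 0.46  0.17 -0.72] sd [0. 0. 0.] T [ 0.018  0.01  -0.007] sd [0. 0. 0.] gap 0.232
tcp d -0.1566 lat -0.0001
togo mm [75.8  2.6 -0.1]
yaw toolz vs u deg -89.82 down [-0.001  0.    -1.   ]
[[-0.001  0.991  0.134]
 [ 0.     0.134 -0.991]
 [-1.    -0.001 -0.   ]]
[325.0, 254.3]
```

View pics/w18.png

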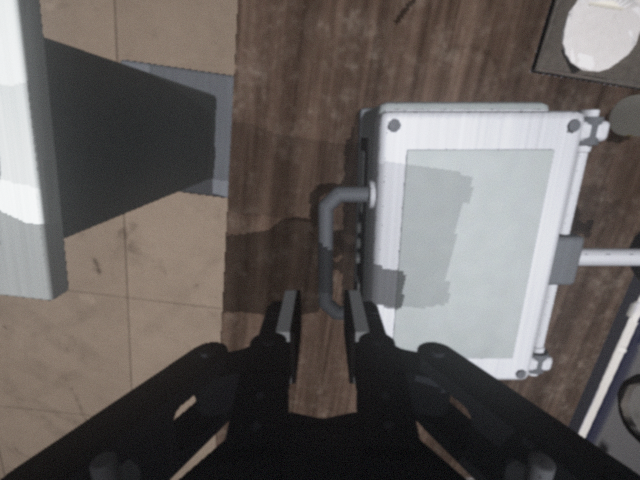

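Emit:
send_rows --commands '[[[20,2.5,0,0],[25,0,0,0],[20,0,0,0],[11,0,0,0],[0,0,0,0],[0,0,0,0]]]'

```text
clock: 26.82
tcp_pos: [0.4401, -0.0169, 0.0895]
orientation: [0.532, 0.466, 0.531, -0.466]
contact_force: [-0.6, 0.2, -0.1]
finger_gap: 0.229
```

Emit:
send_rows --commands '[[[0,0,0,0],[0,0,0,0],[0,0,0,0],[0,0,0,0]]]' --gripper -1 --squeeze 20

```text
clock: 27.32
tcp_pos: [0.4388, -0.0171, 0.0896]
orientation: [0.531, 0.466, 0.532, -0.466]
contact_force: [-2.5, -0.8, 5.8]
finger_gap: 0.102
```

```bash
python3 - <<'E'
from h import *
rd(6);dd()
E
```

```text
t 27.575 tcp [ 0.4389 -0.0171  0.0896] F [-2.87 -0.84  6.07] sd [0.39 0.31 0.4 ] T [-0.115  0.71   0.038] sd [0.018 0.019 0.031] gap 0.101
tcp d -0.1545 lat -0.0003
```

Emit:
send_rows --commands '[[[-1,-0.5,0,0],[-1,0,0,0],[-1,0,0,0],[-1,0,0,0],[-1,0,0,0],[-1,0,0,0],[-1,0,0,0],[-1,0,0,0]]]'

```text
clock: 28.62
tcp_pos: [0.439, -0.017, 0.097]
orientation: [0.532, 0.466, 0.532, -0.466]
contact_force: [-1.1, -1.2, -1.2]
finger_gap: 0.105
```

```bash
python3 - <<'E'
from h import *
rd(24);dd()
E
```

```text
t 29.775 tcp [ 0.439 -0.017  0.097] F [-1.67 -1.5  -0.95] sd [0.48 0.66 0.47] T [-0.351  0.501  0.028] sd [0.047 0.032 0.029] gap 0.102
tcp d -0.1544 lat -0.0003
```

Emit:
send_rows --commands '[[[1,0,0,0],[1,0,0,0],[1,0,0,0],[1,0,0,0],[0,0,0,0]]]'

```text
clock: 30.45
tcp_pos: [0.4389, -0.017, 0.0929]
orientation: [0.532, 0.466, 0.532, -0.466]
contact_force: [-2.0, -2.3, -1.0]
finger_gap: 0.102
```

```bash
python3 - <<'E'
from h import *
rd(24);dd()
E
```

```text
t 31.6 tcp [ 0.4389 -0.017   0.093 ] F [-2.78 -2.68 -0.95] sd [0.51 0.56 0.44] T [-0.589  0.72   0.033] sd [0.054 0.065 0.026] gap 0.101
tcp d -0.1544 lat -0.0003
```

```bash
python3 - <<'E'
import numpy as np
th=np.linspace(.026,.79,25);x=-154*np.sin(th);y=-154*np.cos(th)
cx=np.round(x-x[0],1);cy=np.round(y-y[0],1)
print(np.c_[np.diff(cx),np.diff(cy)].round(1).tolist())
E
```

```text
[[-4.9, 0.2], [-4.9, 0.4], [-4.9, 0.5], [-4.8, 0.7], [-4.8, 0.8], [-4.9, 1.0], [-4.7, 1.1], [-4.8, 1.3], [-4.6, 1.4], [-4.7, 1.6], [-4.6, 1.7], [-4.5, 1.9], [-4.5, 2.0], [-4.4, 2.2], [-4.3, 2.3], [-4.3, 2.4], [-4.1, 2.6], [-4.1, 2.7], [-4.0, 2.8], [-3.9, 2.9], [-3.9, 3.1], [-3.7, 3.2], [-3.6, 3.3], [-3.5, 3.5]]
```

Emit:
send_rows --commands '[[[-2.5,0,0,0],[-3.5,0,0,0],[-4,0.4,0,0],[-4.7,0.7,0,0],[-4.8,0.7,0,0],[-4.8,0.8,0,0],[-4.9,1.0,0,0],[-4.7,1.1,0,0]]]'

```text
clock: 32.65
tcp_pos: [0.4432, -0.0164, 0.1272]
orientation: [0.531, 0.466, 0.532, -0.466]
contact_force: [-4.5, -4.0, 0.1]
finger_gap: 0.102
```

Emit:
send_rows --commands '[[[-4.8,1.3,0,0],[-4.6,1.4,0,0],[-4.7,1.6,0,0],[-4.6,1.7,0,0],[-4.5,1.9,0,0],[-4.5,2.0,0,0],[-4.4,2.2,0,0],[-4.3,2.3,0,0]]]'

```text
clock: 33.65
tcp_pos: [0.4564, -0.0146, 0.1636]
orientation: [0.531, 0.465, 0.532, -0.467]
contact_force: [-6.1, -2.8, 1.6]
finger_gap: 0.103
```

```bash
python3 - <<'E'
from h import *
rd(2);dd()
E
```

```text
t 33.7 tcp [ 0.4567 -0.0146  0.164 ] F [-6.58 -2.87  2.61] sd [0.46 0.08 1.02] T [-0.712  1.621 -0.028] sd [0.007 0.086 0.053] gap 0.099
tcp d -0.1366 lat -0.0002
```

Emit:
send_rows --commands '[[[-4.3,1.6,0,0],[-4.1,1.8,0,0],[-4.1,2.3,0,0],[-4.0,2.5,0,0],[-3.9,2.7,0,0],[-3.9,3.1,0,0],[-3.7,3.2,0,0],[-3.6,3.3,0,0]]]'

```text
clock: 34.75
tcp_pos: [0.4776, -0.0118, 0.1953]
orientation: [0.531, 0.466, 0.532, -0.467]
contact_force: [-7.1, -2.7, 5.9]
finger_gap: 0.094
```

```bash
python3 - <<'E'
from h import *
rd(20);dd()
im=bot.camera("side")[:,:,::-1];cv2.imwrite("pics/s19.png",cv2.resize(im[160:260,230:380],(780,520),interpolation=cv2.INTER_CUBIC))
E
```

```text
t 35.7 tcp [ 0.4776 -0.0118  0.1954] F [-6.66 -2.53  5.74] sd [0.63 0.49 0.62] T [-0.598  1.587  0.019] sd [0.02  0.051 0.029] gap 0.1
tcp d -0.1154 lat -0.0001
```

View pics/s19.png

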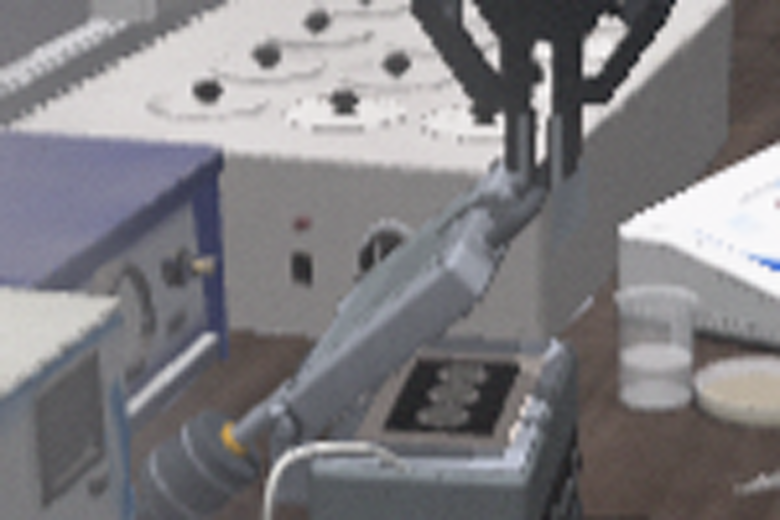

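Emit:
send_rows --commands '[[[-1.5,0,0,0],[-2,0.8,0,0],[-2,1.0,0,0],[-1,0,0,0],[0,0,0,0]]]'

```text
clock: 36.42
tcp_pos: [0.4831, -0.011, 0.2018]
orientation: [0.533, 0.468, 0.53, -0.465]
contact_force: [6.0, -1.1, -5.7]
finger_gap: 0.096
```

```bash
python3 - <<'E'
from h import *
rd(12);dd()
E
```

```text
t 36.975 tcp [ 0.4831 -0.0111  0.2018] F [ 5.32 -1.25 -5.66] sd [0.41 0.54 0.5 ] T [-0.225 -1.127  0.009] sd [0.027 0.022 0.023] gap 0.096
tcp d -0.1099 lat -0.0001
```

Emit:
send_rows --commands '[[[0.4,0.4,0,0],[0.4,0.4,0,0],[0,0,0,0]]]'

```text
clock: 37.4
tcp_pos: [0.4819, -0.0112, 0.2007]
orientation: [0.532, 0.467, 0.531, -0.466]
contact_force: [5.0, -0.3, -5.9]
finger_gap: 0.098
```

```bash
python3 - <<'E'
from h import *
rd(10);dd()
im=bot.camera("side")[:,:,::-1];cv2.imwrite("pics/s20.png",im)
E
```

```text
t 37.85 tcp [ 0.4819 -0.0112  0.2007] F [ 5.43 -0.65 -5.59] sd [0.53 0.3  0.37] T [-0.175 -1.149  0.015] sd [0.026 0.025 0.024] gap 0.097
tcp d -0.1111 lat -0.0001
```

Emit:
send_rows --commands '[[[0.5,0.5,0,0],[0.3,0.3,0,0],[0,0,0,0]]]'

```text
clock: 38.33
tcp_pos: [0.481, -0.0114, 0.1997]
orientation: [0.531, 0.466, 0.532, -0.467]
contact_force: [2.0, -0.6, -1.7]
finger_gap: 0.098
```

```bash
python3 - <<'E'
from h import *
rd(6);dd()
E
```

```text
t 38.575 tcp [ 0.4811 -0.0113  0.1997] F [ 1.04 -0.63 -1.34] sd [0.66 0.73 0.78] T [-0.185 -0.154  0.011] sd [0.02  0.077 0.048] gap 0.1
tcp d -0.1119 lat -0.0002
```

The forces are nearly zero and the moment about the hinge is about 0.02 N m, inside the friction band. I release by opening only slightly, then watch.

Emit:
send_rows --commands '[[[0,0,0,0],[0,0,0,0]]]' --gripper -0.64

```text
clock: 38.88
tcp_pos: [0.4815, -0.0111, 0.1999]
orientation: [0.532, 0.466, 0.532, -0.466]
contact_force: [-0.7, 0.2, 0.5]
finger_gap: 0.183
```

```bash
python3 - <<'E'
from h import *
a=cv2.imread("pics/s20.png")[160:260,230:380]
b=bot.camera("side")[160:260,230:380,::-1]; 
for i in range(4): bot.camera("wrist")
c=bot.camera("side")[160:260,230:380,::-1]
rd(1)
cv2.imwrite("pics/s21.png",np.vstack([cv2.resize(x,(450,300),interpolation=cv2.INTER_CUBIC) for x in (b,c)]))
def al(x,y):
    g=lambda q:np.float32(cv2.cvtColor(np.ascontiguousarray(q),cv2.COLOR_BGR2GRAY))[25:75,55:95]
    return cv2.phaseCorrelate(g(x),g(y)),np.abs(g(x)-g(y)).mean()
print(al(a,b),al(b,c))
E
```

```text
t 39.175 tcp [ 0.4817 -0.0113  0.1998] F [-0.68  0.47  0.56] sd [0. 0. 0.] T [-0.047 -0.072  0.017] sd [0. 0. 0.] gap 0.179
(((0.07741383532173884, 0.10569263223299785), 1.0613481402397156), np.float32(3.1185)) (((-0.023583556580714315, 0.0014676872590868584), 1.022255538225174), np.float32(1.665))
```

View pics/s21.png

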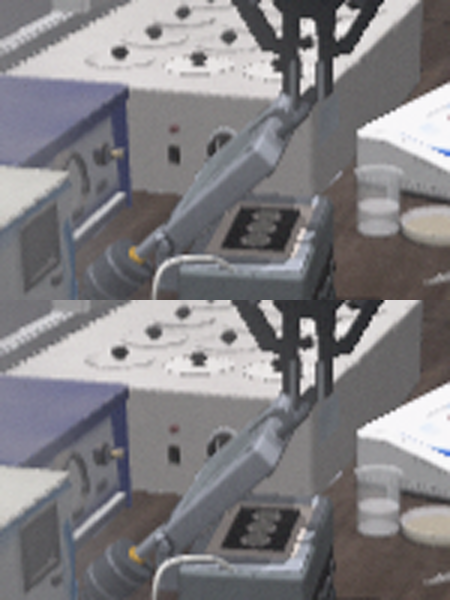

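The lid stands by itself: the image shift between frames is 0.02 px and the contact force is about 0. I retreat straight up.

Emit:
send_rows --commands '[[[0,0,0,0],[-5,0,0,0],[-8,0,0,0],[-12,0,0,0],[-25,0,0,0],[-40,0,0,0],[-30,0,0,0],[0,0,0,0]]]' --gripper -0.58

```text
clock: 40.17
tcp_pos: [0.4834, -0.0113, 0.3229]
orientation: [0.533, 0.468, 0.53, -0.465]
contact_force: [-0.4, -0.7, -0.1]
finger_gap: 0.21
```

```bash
python3 - <<'E'
from h import *
rd(1)
a=bot.camera("side")[:,:,::-1]
for i in range(18): bot.camera("wrist")
b=bot.camera("side")[:,:,::-1];s=bot.camera("scene")[:,:,::-1]
print(np.abs(a[185:235,285:340].astype(float)-b[185:235,285:340]).mean())
cv2.imwrite("pics/s22.png",b);cv2.imwrite("pics/c22.png",s);rd(1)
g=lambda q:np.float32(cv2.cvtColor(np.ascontiguousarray(q),cv2.COLOR_BGR2GRAY))[185:235,285:325]
p=cv2.imread("pics/s20.png");print(cv2.phaseCorrelate(g(p),g(b)),cv2.phaseCorrelate(g(a),g(b)))
# angle: hinge & bar in side
m=bot.camera_model("side")
for th in (.65,.7,.75,.8,.85): print(th,[proj(m,hp-.154*np.cos(th)*u+[0,0,.154*np.sin(th)]+k*.034*v) for k in(-1,1)])
cv2.imwrite("pics/s23.png",cv2.resize(b[160:260,230:380],(780,520),interpolation=cv2.INTER_CUBIC))
E
```

```text
t 40.175 tcp [ 0.4834 -0.0113  0.3229] F [-0.36 -0.66 -0.08] sd [0. 0. 0.] T [-0.003 -0.008  0.024] sd [0. 0. 0.] gap 0.21
1.8669090909090909
t 41.225 tcp [ 0.4817 -0.0113  0.3198] F [ 0.74 -0.83 -0.06] sd [0. 0. 0.] T [ 0.004 -0.004  0.055] sd [0. 0. 0.] gap 0.21
((-0.04152577465506013, -0.16419219176342637), 1.0107783584594727) ((-0.018298001884907933, 0.028792531964651147), 1.0162882623672485)
0.65 [[338.3, 194.0], [334.7, 201.7]]
0.7 [[336.5, 191.7], [332.8, 199.3]]
0.75 [[334.6, 189.6], [330.8, 197.0]]
0.8 [[332.6, 187.5], [328.6, 194.9]]
0.85 [[330.4, 185.5], [326.4, 192.8]]
```

View pics/s23.png

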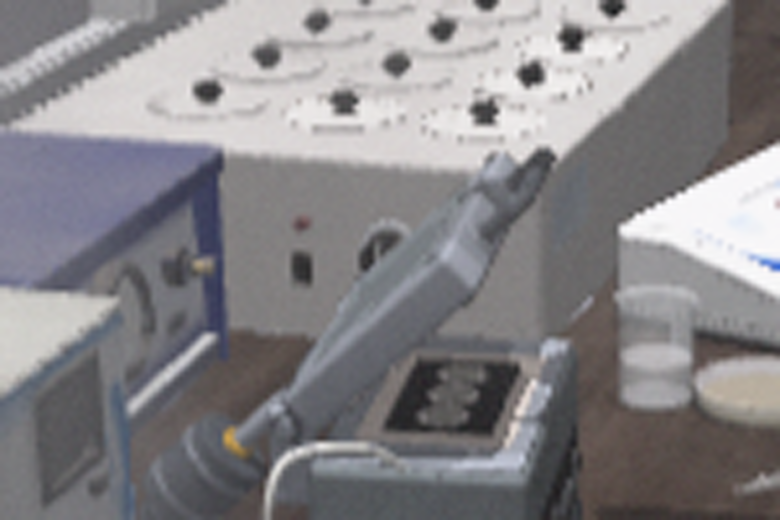

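View pics/c22.png

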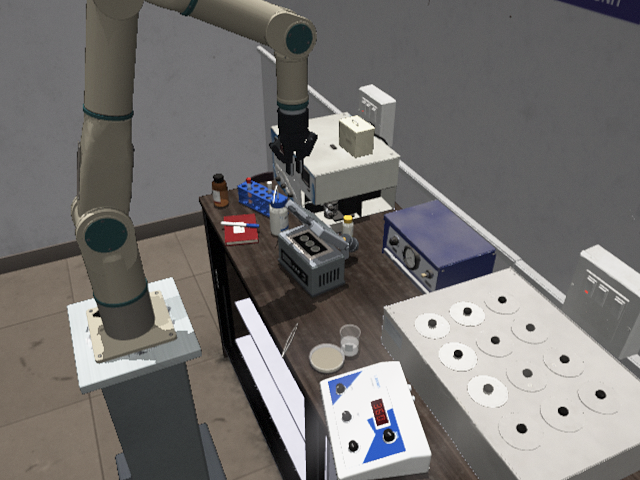

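View pics/s22.png

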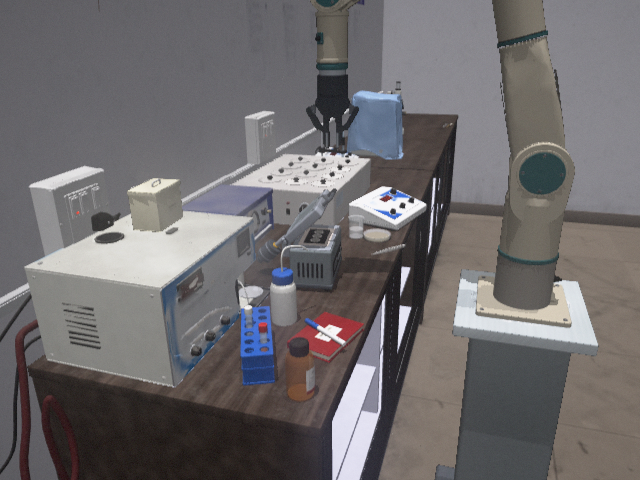

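```bash
python3 - <<'E'
from h import *
print(bot.hand_in())
E
```

```text
the job is handed in; nothing more can be done
None
```

The lid now stands open by itself at about 43° (0.75 rad), and I handed the job in at about 41 s of the 72 s allowed.

**What I did:**
- **Weighing:** I gripped the handle and lifted the lid about 8 mm to judge its imbalance, then set it back down. This came before the weight was moved, and it showed a lid near the heavy end of the range.
- **Counterweight:** I slid it from about 36 mm to about 91 mm behind the hinge pin.
- **Lifting:** I raised the lid by its handle along its arc, eased the grip forces to near zero, let go by opening only slightly, and withdrew straight up.

**Last checks:**
- After release the lid did not move: the side camera showed under 0.03 px shift over about 1 s with the gripper clear of it.
- Contact force was at noise level.
- The bystanders look in place in the scene and side views; I checked these by eye only.

**What disagreed or stayed uncertain:**
- The fingertips appear about 30 mm further back from the TCP than described. I worked from the pictures instead.
- The force readings were noisy, and the raising and lowering readings showed no clear hinge-friction difference. The balance is therefore known only to about ±0.05 N m. The lid standing at 43° shows the imbalance there is within the hinge friction.

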